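# Take the spent desiccant cartridge out of the bench dryer and hang it to dry

### The arm

A 6-joint arm with a two-finger parallel gripper is mounted at the origin on a cart in front of the work surface, level with it; the furniture and walls round the work are solid. World frame = base frame: x ahead of the robot, y to its left, z up, the work surface at z = 0. Lengths are in m, angles in rad, forces in N, time in s.
With the tool pointing down it reaches from about 0.375 to 0.9 m from the base axis. Payload 3.1 kg.
Tool frame: the origin (TCP) lies at the very end of the fingers, on their centre line; the grasp point (between the pads) lies 19 mm behind it; z points along the fingers, y is the direction in which the jaws open and shut (so a half turn about z gives the same grasp; the last joint's range is limited). The gripper opens to 85 mm and grips with 20 to 120 N. Pads are 22 mm wide; open, the fingers measure 114 mm over their backs; the gripper's body (76 mm by 85 mm) begins 54 mm behind the grasp point. The pads swing forward as they close: fully open they stand 13 mm farther back than shut.
Start: joints at [1.04, 0.527, 1.433, -0, 1.181, -0.178], TCP at [0.215, 0.587, 0.231] pointing down, gripper open.
Joint ranges: [-3.08, 3.08], [-0.75, 2.2], [0.22, 2.44], [-1.43, 4.57], [0, 2.65], [-2.85, 2.85]. Speed limits (rad/s): [2.79, 2.79, 3.14, 3.14, 3.14, 3.14].

### API

Orientations are given as a unit quaternion [x, y, z, w].
In Python, from station import manip gives the robot as it stands.
- The arm moves only by the tool send_rows, never from a script. Its argument "motion" is a list of rows, each an object with "gripper": the finger opening in mm, from 0 to 85.4; "travel": the shift along the tool's x, y, z in mm, a list of three; "rotation": the turn, a rotation vector about the tool's x, y, z in degrees, a list of three. In form: [{"gripper": gripper, "travel": [x, y, z], "rotation": [ax, ay, az]}, ...]. A call has 1 to 12 rows; each row shifts and turns the commanded pose from where the row before left it, along the tool's axes as they then stand; what a row does not reach is not made up. A row lasts 1/12 s, in which the tool goes at most 41.7 mm and 7.16 degrees, less where a joint would pass 70% of its speed; a pose out of reach is approached as far as the arm can. A call is refused whole if a number of a shift passes 41.7 or a number of a turn 7.16, either way. A call with a gripper value outside its range is refused whole. The fingers move at their own pace and stop on an object; "newtons" is the grip in N (left out, the last holds). Time passes only in rows, so rows that do not move let the fingers close. It gives the time, the measured TCP pose, the force and the opening at its end, in the units of the state.
- manip.sense(): the state, without advancing time (a new reading comes with each control period).
- manip.snapshot(name): name is "scene" or "top" or "wrist"; returns the picture (400x640x3 uint8, red, green, blue); there is no depth.
- manip.calibration(name): a dict with "fx", "fy", "cx", "cy" (pixels), "cam_to_world" (4x4, takes a point from camera to world coordinates). Camera axes: x right, y down, z forward; pixel columns grow to the right and rows downward; lengths in m; the calibration is good to about 2 mm. A picture is of the moment at which its call begins: read the wrist's pose just before it. calibration takes no time and is no camera call; for the wrist camera it gives the pose at the moment of the call.
- manip.sign_off(): hands the job in, once; it reports no verdict.
The state is a dict: "t": time; "q": joint angles; "qd": joint speeds; "tau": joint torques, N m; "tcp_pos": TCP position; "tool_rot": TCP orientation; "force": force on the tool from outside, world axes, zero at the start; "ft_torque": the same for the moment, N m; "finger_gap": opening from 0.0 (shut) to 1.0 (fully open).
Only numpy, scipy, OpenCV 4.12 (cv2) and the standard library are available. Lean on these libraries where they do the work, as an engineer would, in place of code of your own. Each camera call takes 0.05 s, during which the arm holds its last target. There are 200 camera calls.

### The job

The desiccant cartridge in the small white bench dryer is spent: squeeze the two snap tabs in the sides of the dryer's grey hood and lift the hood off by them, stand it on the table, then pull the cartridge straight up out of its well by its eye tab and stand it on the table. Take it again by its body, so that the eye is free, and hang it by the eye on the free peg of the drying rack. Finally put the hood back on the dryer, fully home with both tabs snapped out again, and leave the other cartridge on its peg and everything else where it is.

Things in the scene. Friction and masses are not known exactly. Their poses are not given: they have to be found in the camera images.
- dryer: Desiccant dryer: fixed white box 140 (x) x 96 (y) x 57 mm tall. Origin: centre of its underside; x runs from its front to its back, where a 44 mm dial sits on top. In its top, centred 22 mm in front of the origin, a recess 67 (x) x 49 (y) x 11 mm deep takes the hood's skirt; in the middle of the recess floor is the cartridge's well, 35 (x) x 27 (y) x 36 mm deep.
- hood_seat (a point): Centre of the dryer's recess, level with the dryer's top (57 mm above the table). Axes as the dryer. The hood's underside is 11 mm below it when the hood is home.
- hood_grip (a point): On the hood's axis, midway between its tabs, 22 mm above its underside; 11 mm above hood_seat when home. The hood: grey vented plastic cover 64 (x) x 46 (y) x 43 mm tall, 84 g, open below. Its lowest 11 mm is a skirt, tapered 2 mm at the foot, with 1.5 mm play in the recess, so 32 mm stands above the dryer. It stands on its skirt on the table and fits either way round. Axes as the hood.
- tab_left (a joint): Flexible tab, 26 mm wide, in the middle of the hood's +y long side: 0 at rest, 0.19 rad fully pressed inward (about 7 N). Its flared thumb pad spans 12 to 33 mm above the hood's underside. Over both pads the hood measures 57 mm at rest, about 47 mm squeezed.
- tab_right (a joint): The same on the -y side. A barb at each tab's foot holds almost 3 mm deep under the dryer's rim until that tab is pressed by more than about 0.13 rad; it does not yield to pulling. Sloped below, the barbs also snap in when the hood is pushed straight down into the recess (5 to 10 N).
- cartridge_mid (a point): Centre of the spent cartridge's body. The cartridge, 60 g: white body with metal ends 32 (x) x 24 (y) x 36 mm tall, on it an upright metal eye tab 26 (x) x 5 (y) x 26 mm tall; 62 mm in all. At the start it stands in the well, axes along the dryer's, 1.5 mm play, hidden by the hood; its body is below the recess floor, only the eye tab stands up, to 15 mm above the dryer's top.
- cartridge_eye (a point): Centre of the 15 mm round hole through the cartridge's eye tab, 31 mm above cartridge_mid (49 mm above the underside). The hole's axis is the cartridge's y axis.
- rack: Drying rack: fixed white base 174 (y) x 91 (x) x 7 mm; origin: middle of its underside, x from front to back. Two posts carry a rail, 92 to 118 mm high, its front face 24 mm behind the origin. Two round steel pegs, 7 mm thick, 49 mm long, run from it to the front (-x), rising 10 degrees: at y = +42 mm the free one, at y = -42 mm one with another cartridge hanging on it.
- free_peg (a point): Point on the axis of the free peg, 22 mm out from the rail, 109 mm above the table; the peg's tip is 27 mm further to the front (-x of the rack) and 5 mm higher. Axes as the rack. A cartridge at rest on the peg has its eye's centre about 4 mm below the peg's axis.
- spare_eye (a point): Centre of the eye of the other, equal cartridge, which hangs on the rack's second peg and stays there.
- magnifier: Bystander: hand lens with a black handle, 201 x 94 x 15 mm, lying flat; origin at the middle of its underside.
- dissecting_needle_1: Bystander: needle in a brown wooden handle, 128 mm long, 8 mm thick; origin at the middle of its underside.
- dissecting_needle_2: Bystander: needle in a brown wooden handle, 128 mm long, 8 mm thick; origin at the middle of its underside.
- eraser: Bystander: eraser in a sleeve, 42 x 21 x 13 mm; origin at the middle of its underside.
- cork: Bystander: cork, 26 mm wide, 24 mm tall; origin at the middle of its underside.
Not all that is in view belongs to the job. What is shaped like the part that bears hood_grip but brown or orange is not meant.

How it is judged:
By the outcome, as a careful person would: the job done as asked, in the order asked, and still so for the second after the job is handed in, with the robot touching nothing.
It also fails if it takes over 67 s, if anything falls off the work surface, if the arm or the gripper's body presses on something with over 40 N, if the wrist force passes 120 N, or if a joint passes its speed limit or range.

## Working session

There is one attempt and no reset: what is moved stays moved. The work goes in short steps, Python scripts to look and compute and a tool call to move; the robot and the scene stay as the last step left them, time stands still between calls to the robot, and variables do not carry over. Pictures are saved under pics/ and viewed, about 8 in all and at most 12, crops included, and the job is handed in when it is done.

Besides the shell and the picture viewer there is one more tool, called after "Request:" as name([rows], argument=value, ...), one row to a line, values as JSON. send_rows: Moves the arm, as the interface text tells. Its arguments: {"type":"object","properties":{"motion":{"type":"array","items":{"type":"object","properties":{"gripper":{"type":"number"},"travel":{"type":"array","items":{"type":"number"}},"rotation":{"type":"array","items":{"type":"number"}}}}},"newtons":{"type":"number"}},"required":["motion"]}

```bash
ls; mkdir -p pics
python3 - <<'E'
from station import manip
import cv2, numpy as np
s=manip.sense(); print(s)
for n in ["scene","top"]:
    im=manip.snapshot(n); cv2.imwrite(f"pics/{n}0.png",im[:,:,::-1])
    c=manip.calibration(n); print(n,c["fx"],c["cx"],c["cy"],np.round(c["cam_to_world"],3).tolist())
E
```

```text
pics
{'t': 0.0, 'q': array([ 1.04050267e+00,  5.28458788e-01,  1.43389729e+00, -3.85088176e-05,
        1.18141944e+00, -1.78519850e-01]), 'qd': array([ 0.0014224 ,  0.00056977,  0.00029234,  0.00043931, -0.0003846 ,
        0.00071944]), 'tau': array([-5.55011648e-04, -4.42352450e+01, -1.78024489e+01, -4.36616201e-04,
        8.48292257e-03, -1.71969975e-05]), 'tcp_pos': array([0.21497588, 0.5860973 , 0.23033976]), 'tool_rot': array([ 1.74974108e-01,  9.84572430e-01, -1.02978324e-03, -3.62066201e-04]), 'force': array([-0.47255049,  0.1950667 ,  0.98807964]), 'ft_torque': array([-0.00444726,  0.03478338, -0.02432197]), 'finger_gap': 0.9964225954878637}
scene 428.9090072554131 330.5561761985266 197.10906389769426 [[-0.602, -0.321, 0.731, -0.213], [-0.798, 0.25, -0.548, 0.713], [-0.007, -0.914, -0.407, 0.484], [0.0, 0.0, 0.0, 1.0]]
top 500.2288988251523 322.34505884208164 195.72817392443676 [[-0.01, -0.997, 0.082, 0.397], [-1.0, 0.009, -0.009, 0.222], [0.009, -0.082, -0.997, 1.302], [0.0, 0.0, 0.0, 1.0]]
```

View pics/scene0.png

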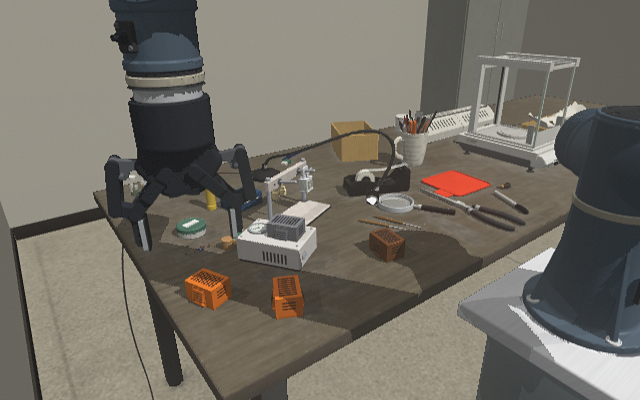

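View pics/top0.png

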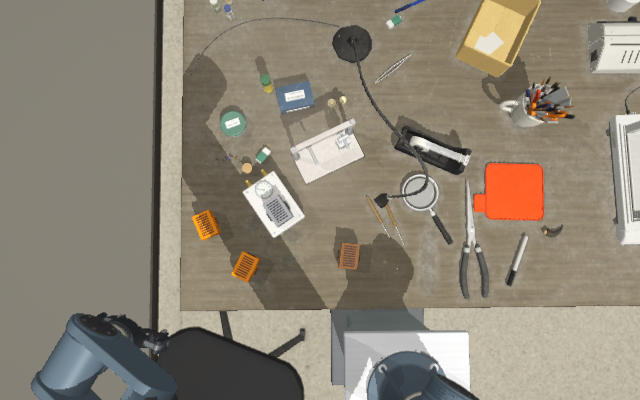

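The top view shows the dryer at about (273,203), with its dial toward (263,188), and the rack at about (328,150). In the scene view the hood is at (286,228). I'll enlarge the top view to measure them.

```bash
cat > h.py <<'E'
from station import manip
import cv2, numpy as np
from scipy.spatial.transform import Rotation as R
def ray(n,u,v,z,c=None):
    c=c or manip.calibration(n); T=np.array(c["cam_to_world"])
    d=T[:3,:3]@np.array([(u-c["cx"])/c["fx"],(v-c["cy"])/c["fy"],1]); o=T[:3,3]
    return o+d*(z-o[2])/d[2]
def proj(c,P):
    T=np.array(c["cam_to_world"]); p=(np.atleast_2d(P)-T[:3,3])@T[:3,:3]
    return np.c_[c["fx"]*p[:,0]/p[:,2]+c["cx"],c["fy"]*p[:,1]/p[:,2]+c["cy"]]
def tool(target_pos,yaw):
    """remaining motion to tool-down pose; yaw = world angle of tool x axis (rad)"""
    s=manip.sense(); Rt=R.from_quat(s["tool_rot"])
    G=R.from_matrix(np.array([[np.cos(yaw),np.sin(yaw),0],[np.sin(yaw),-np.cos(yaw),0],[0,0,-1]]))
    print("t",round(s["t"],2),"pos",np.round(s["tcp_pos"]*1e3,1),"toolx yaw",np.degrees(np.arctan2(*Rt.as_matrix()[[1,0],0])).round(2),
     "gap",round(s["finger_gap"]*85.4,1),"F",s["force"].round(1))
    print(" travel(tool mm)",(Rt.inv().apply(np.array(target_pos)-s["tcp_pos"])*1e3).round(1),"rot(tool deg)",np.degrees((Rt.inv()*G).as_rotvec()).round(2))
    print(" travel in goal axes", (G.inv().apply(np.array(target_pos)-s["tcp_pos"])*1e3).round(1))
E
python3 - <<'E'
import cv2
im=cv2.imread("pics/top0.png")[105:255,225:385]
cv2.imwrite("pics/topc.png",cv2.resize(im,None,fx=4,fy=4,interpolation=cv2.INTER_CUBIC))
E
```

```text
(no output)
```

View pics/topc.png

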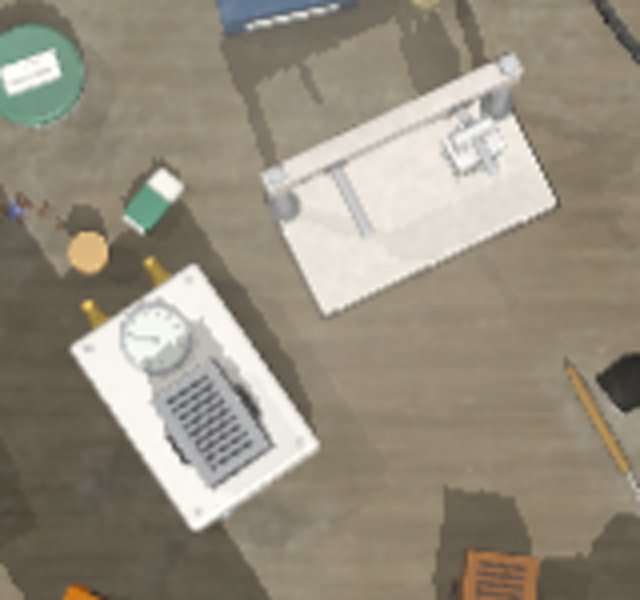

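The crop shows the dryer top's corners at (197,263), (72,345), (195,530) and (318,445). The rack base's front edge runs (328,316) to (557,203), and the free peg runs (338,168) to (367,235).

Run:
```python
from h import *
c=manip.calibration("top")
f=lambda u,v,z: ray("top",225+(u+.5)/4-.5,105+(v+.5)/4-.5,z,c)[:2]
BR,BL,FL,FR=[f(*p,.057) for p in [(197,263),(72,345),(195,530),(318,445)]]
print(np.round([BR,BL,FL,FR],4), [np.linalg.norm(a-b).round(4) for a,b in[(BR,BL),(BL,FL),(FL,FR),(FR,BR)]])
d=(BR+BL-FL-FR); yaw=np.arctan2(d[1],d[0]); d2=(BL+FL-BR-FR); print("yaw",np.degrees(yaw),np.degrees(np.arctan2(d2[1],d2[0]))-90)
C=(BR+BL+FL+FR)/4; print("C",C,"seat",C-.022*np.array([np.cos(yaw),np.sin(yaw)]))
a,b=f(328,316,.007),f(557,203,.007); e=a-b; ry=np.arctan2(e[1],e[0])-np.pi/2
X=np.array([np.cos(ry),np.sin(ry)]);Y=np.array([-X[1],X[0]]); O=(a+b)/2+.0455*X
print("rack",np.linalg.norm(e),np.degrees(ry),O)
print("free_peg",O+.042*Y+.002*X,"peg tip img",f(367,235,.114),"pred",O+.042*Y-.025*X, "base img",f(338,168,.105),"pred",O+.042*Y+.024*X)
sx=C-.022*np.array([np.cos(yaw),np.sin(yaw)])
tool([*sx,.2],yaw+np.pi);tool([*sx,.2],yaw)
```

```text
[[0.5635 0.3308]
 [0.5126 0.4088]
 [0.3969 0.3323]
 [0.4488 0.2558]] [np.float64(0.0931), np.float64(0.1387), np.float64(0.0925), np.float64(0.137)]
yaw 33.317981822125134 33.6429162792154
C [0.48046771 0.33194153] seat [0.46208374 0.31985726]
rack 0.16704599959820146 25.91062043071629 [0.61218326 0.19488549]
free_peg [0.59562954 0.23353745] peg tip img [0.57190892 0.2240893 ] pred [0.57134366 0.2217393 ] base img [0.61425571 0.24129253] pred [0.61541803 0.24315076]
t 0.1 pos [215.  586.2 230.4] toolx yaw 159.84 gap 85.5 F [ 0.  -0.4  1. ]
 travel(tool mm) [-323.7 -164.8   30.6] rot(tool deg) [ -0.09  -0.07 -53.47]
 travel in goal axes [ -60.2 -358.3   30.4]
t 0.1 pos [215.  586.2 230.4] toolx yaw 159.84 gap 85.5 F [ 0.  -0.4  1. ]
 travel(tool mm) [-323.7 -164.8   30.6] rot(tool deg) [-8.0000e-02  1.1000e-01  1.2653e+02]
 travel in goal axes [ 60.2 358.3  30.4]
```

Request:
send_rows([
  {"rotation": [0, 0, -6.7], "travel": [0, 0, 0], "gripper": 85},
  {"rotation": [0, 0, -6.7], "travel": [0, 0, 0], "gripper": 85},
  {"rotation": [0, 0, -6.7], "travel": [0, 0, 0], "gripper": 85},
  {"rotation": [0, 0, -6.7], "travel": [0, 0, 0], "gripper": 85},
  {"rotation": [0, 0, -6.7], "travel": [0, 0, 0], "gripper": 85},
  {"rotation": [0, 0, -6.7], "travel": [0, 0, 0], "gripper": 85},
  {"rotation": [0, 0, -6.7], "travel": [0, 0, 0], "gripper": 85},
  {"rotation": [0, 0, -6.7], "travel": [0, 0, 0], "gripper": 85},
], newtons=30)

```text
t: 0.77
tcp_pos: [0.2151, 0.5863, 0.2307]
tool_rot: [-0.29, 0.957, -0.0, -0.0]
force: [-0.8, -1.0, 0.0]
finger_gap: 0.997
```

Request:
send_rows([
  {"rotation": [0, 0, 0], "travel": [-5, -30, 1], "gripper": 85},
  {"rotation": [0, 0, 0], "travel": [-5, -30, 1], "gripper": 85},
  {"rotation": [0, 0, 0], "travel": [-5, -30, 1], "gripper": 85},
  {"rotation": [0, 0, 0], "travel": [-5, -30, 1], "gripper": 85},
  {"rotation": [0, 0, 0], "travel": [-5, -30, 1], "gripper": 85},
  {"rotation": [0, 0, 0], "travel": [-5, -30, 1], "gripper": 85},
  {"rotation": [0, 0, 0], "travel": [-5, -30, 1], "gripper": 85},
  {"rotation": [0, 0, 0], "travel": [-5, -30, 1], "gripper": 85},
  {"rotation": [0, 0, 0], "travel": [-5, -30, 1], "gripper": 85},
  {"rotation": [0, 0, 0], "travel": [-5, -30, 1], "gripper": 85},
  {"rotation": [0, 0, 0], "travel": [-5, -30, 1], "gripper": 85},
  {"rotation": [0, 0, 0], "travel": [-5, -28, 1], "gripper": 85},
])

```text
t: 1.77
tcp_pos: [0.4634, 0.3195, 0.2189]
tool_rot: [-0.288, 0.958, -0.0, -0.0]
force: [-0.1, 1.1, 0.1]
finger_gap: 0.994
```

Run:
```python
from h import *
c=manip.calibration("wrist")
im=manip.snapshot("wrist"); cv2.imwrite("pics/w1.png",im[:,:,::-1])
y=np.radians(33.5)
tool([.4621,.3199,.15],y+np.pi)
print(np.round(c["cam_to_world"],3).tolist(),c["fx"],c["cx"],c["cy"])
```

```text
t 1.82 pos [467.7 316.3 218.8] toolx yaw -146.74 gap 84.8 F [ 2.6 -1.   0.3]
 travel(tool mm) [ 2.8  6.4 68.8] rot(tool deg) [-0.24  0.06 -0.24]
 travel in goal axes [ 2.7  6.1 68.8]
[[-0.55, 0.8, 0.24, 0.402], [0.835, 0.527, 0.16, 0.279], [0.002, 0.288, -0.958, 0.36], [0.0, 0.0, 0.0, 1.0]] 290.5693128004625 319.1873642595526 200.94294625309817
```

View pics/w1.png

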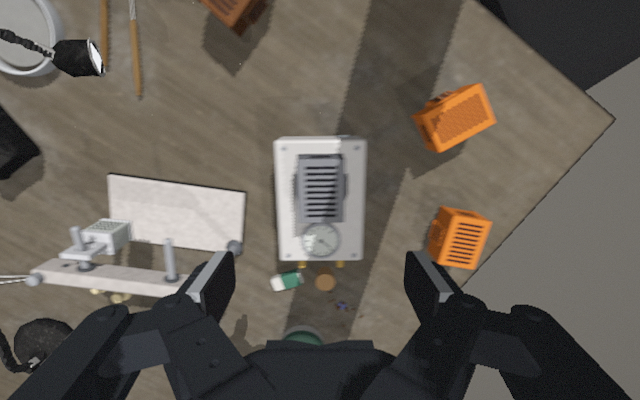

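The wrist view shows the hood at (320,188) and the dryer top's corners at about (275,137), (366,137), (362,258) and (280,258). The arm was still settling, so I'll descend and take the fine measurement from there.

Request:
send_rows([
  {"rotation": [0, 0, 0], "travel": [1, 2, 18], "gripper": 85},
  {"rotation": [0, 0, 0], "travel": [0, 0, 18], "gripper": 85},
  {"rotation": [0, 0, 0], "travel": [0, 0, 18], "gripper": 85},
  {"rotation": [0, 0, 0], "travel": [0, 0, 18], "gripper": 85},
  {"rotation": [0, 0, 0], "travel": [0, 0, 0], "gripper": 85},
  {"rotation": [0, 0, 0], "travel": [0, 0, 0], "gripper": 85},
  {"rotation": [0, 0, 0], "travel": [0, 0, 0], "gripper": 85},
])

```text
t: 2.4
tcp_pos: [0.4612, 0.3225, 0.1479]
tool_rot: [-0.288, 0.958, 0.0, 0.0]
force: [0.4, 1.1, -0.1]
finger_gap: 1.0
```

Run:
```python
from h import *
c=manip.calibration("wrist")
im=manip.snapshot("wrist"); b=im[:,:,::-1].copy()
import json; json.dump({k:np.array(v).tolist() for k,v in c.items()},open("w2.json","w"))
cr=b[60:280,210:430]; cv2.imwrite("pics/w2.png",cv2.resize(cr,None,fx=2.7,fy=2.7,interpolation=cv2.INTER_CUBIC))
tool([.4621,.3199,.06],np.radians(213.5))
```

```text
t 2.45 pos [461.4 322.6 148.3] toolx yaw -146.55 gap 84.9 F [0.  0.1 0.1]
 travel(tool mm) [ 1.1 -2.6 88.3] rot(tool deg) [-0.02  0.11 -0.05]
 travel in goal axes [ 0.9 -2.7 88.3]
```

View pics/w2.png

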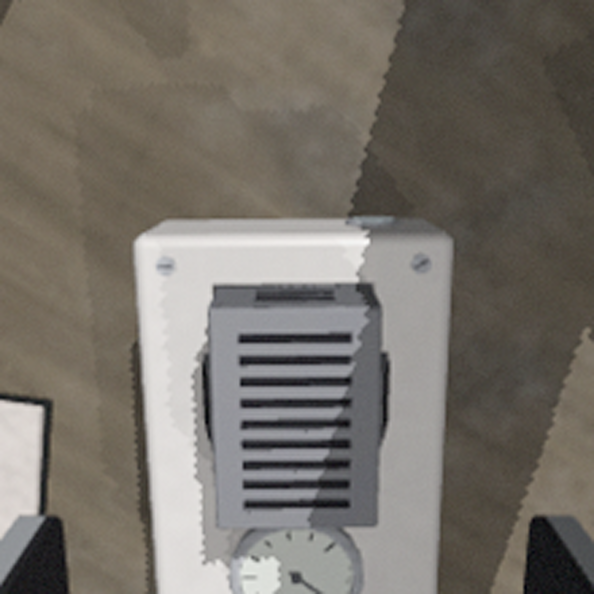

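The crop shows the hood top's corners at (209,306), (380,306), (377,526) and (216,526), with the dryer's front edge at v≈238 from u=137 to 452.

Run:
```python
from h import *
import json; c=json.load(open("w2.json"))
f=lambda u,v,z: ray("wrist",210+(u+.5)/2.7-.5,60+(v+.5)/2.7-.5,z,c)[:2]
P=[f(*p,.089) for p in [(209,306),(380,306),(377,526),(216,526)]]
print(np.round(P,4),"centre",np.mean(P,0),[np.linalg.norm(P[i]-P[i-1]).round(4) for i in range(4)])
d=P[3]+P[2]-P[0]-P[1]; print("yaw",np.degrees(np.arctan2(d[1],d[0])))
Q=[f(137,238,.057),f(452,238,.057)]; e=Q[1]-Q[0]; print(np.linalg.norm(e),"yaw",np.degrees(np.arctan2(e[1],e[0]))-90)
y=np.radians(33.5); X=np.array([np.cos(y),np.sin(y)]); print("seat from front edge",np.mean(Q,0)+.048*X)
tool([*np.mean(P,0),.06],y+np.pi)
```

```text
[[0.445  0.2853]
 [0.4206 0.3223]
 [0.4726 0.358 ]
 [0.4976 0.32  ]] centre [0.45895417 0.32141116] [np.float64(0.0631), np.float64(0.0443), np.float64(0.0631), np.float64(0.0455)]
yaw 33.90627557702097
0.09228856608105374 yaw 33.40864807307828
seat from front edge [0.46128611 0.32272695]
t 2.45 pos [461.4 322.6 148.3] toolx yaw -146.55 gap 84.9 F [0.  0.1 0.1]
 travel(tool mm) [ 2.9  0.4 88.3] rot(tool deg) [-0.02  0.11 -0.05]
 travel in goal axes [ 2.7  0.3 88.3]
```

Request:
send_rows([
  {"rotation": [0, 0, 0], "travel": [1.5, 0.2, 17], "gripper": 85},
  {"rotation": [0, 0, 0], "travel": [0, 0, 17], "gripper": 85},
  {"rotation": [0, 0, 0], "travel": [0, 0, 17], "gripper": 85},
  {"rotation": [0, 0, 0], "travel": [0, 0, 17], "gripper": 85},
  {"rotation": [0, 0, 0], "travel": [0, 0, 12], "gripper": 80},
  {"rotation": [0, 0, 0], "travel": [0, 0, 7], "gripper": 70},
  {"rotation": [0, 0, 0], "travel": [0, 0, 0], "gripper": 64},
  {"rotation": [0, 0, 0], "travel": [0, 0, 0], "gripper": 62},
  {"rotation": [0, 0, 0], "travel": [0, 0, 0], "gripper": 62},
])

```text
t: 3.2
tcp_pos: [0.4602, 0.322, 0.0614]
tool_rot: [-0.288, 0.958, 0.0, 0.001]
force: [0.8, 0.4, 0.2]
finger_gap: 0.733
```

Request:
send_rows([
  {"rotation": [0, 0, 0], "travel": [0, 0, 0], "gripper": 50},
  {"rotation": [0, 0, 0], "travel": [0, 0, 0], "gripper": 45},
  {"rotation": [0, 0, 0], "travel": [0, 0, 0], "gripper": 45},
  {"rotation": [0, 0, 0], "travel": [0, 0, 0], "gripper": 45},
  {"rotation": [0, 0, 0], "travel": [0, 0, 0], "gripper": 45},
  {"rotation": [0, 0, 0], "travel": [0, 0, 0], "gripper": 45},
], newtons=30)

```text
t: 3.7
tcp_pos: [0.4604, 0.3219, 0.062]
tool_rot: [-0.288, 0.958, 0.0, 0.001]
force: [-1.0, -0.3, 5.6]
finger_gap: 0.537
```

Run:
```python
from h import *
tool([.4600,.322,.06],np.radians(213.5))
a=manip.snapshot("wrist")[:,:,::-1][60:400,160:480]; b=manip.snapshot("scene")[:,:,::-1][150:320,200:360]
cv2.imwrite("pics/g1.png",np.hstack([a,cv2.resize(b,(320,340),interpolation=cv2.INTER_CUBIC)]))
```

```text
t 3.7 pos [460.4 321.9  62. ] toolx yaw -146.54 gap 45.9 F [-1.  -0.3  5.6]
 travel(tool mm) [0.2 0.3 2. ] rot(tool deg) [-0.04  0.17 -0.04]
 travel in goal axes [0.2 0.3 2. ]
```

View pics/g1.png

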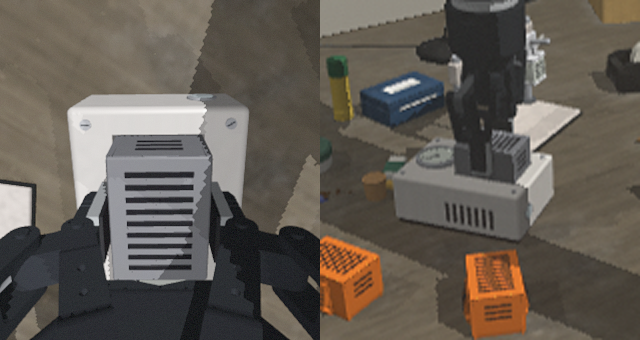

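The wrist half shows both pads gripping the tabs at (100,215) and (215,215), closed to about 46 mm, so both tabs are squeezed. I'll lift.

Request:
send_rows([
  {"rotation": [0, 0, 0], "travel": [0, 0, -2], "gripper": 44},
  {"rotation": [0, 0, 0], "travel": [0, 0, -3], "gripper": 44},
  {"rotation": [0, 0, 0], "travel": [0, 0, -3], "gripper": 44},
  {"rotation": [0, 0, 0], "travel": [0, 0, -4], "gripper": 44},
  {"rotation": [0, 0, 0], "travel": [0, 0, -4], "gripper": 44},
  {"rotation": [0, 0, 0], "travel": [0, 0, -6], "gripper": 44},
  {"rotation": [0, 0, 0], "travel": [0, 0, -8], "gripper": 44},
  {"rotation": [0, 0, 0], "travel": [0, 0, 0], "gripper": 44},
])

```text
t: 4.47
tcp_pos: [0.4604, 0.322, 0.092]
tool_rot: [-0.288, 0.958, 0.0, 0.002]
force: [0.3, 0.4, -0.5]
finger_gap: 0.539
```

Run:
```python
from h import *
tool([.42,.165,.14],np.radians(213.5))
b=manip.snapshot("scene")[:,:,::-1][150:320,200:400]
cv2.imwrite("pics/g2.png",cv2.resize(b,None,fx=3,fy=3,interpolation=cv2.INTER_CUBIC))
```

```text
t 4.47 pos [460.4 322.   92. ] toolx yaw -146.55 gap 46.0 F [ 0.3  0.4 -0.5]
 travel(tool mm) [ 120.1 -108.8  -48.3] rot(tool deg) [-0.03  0.17 -0.05]
 travel in goal axes [ 120.3 -108.6  -48. ]
```

View pics/g2.png

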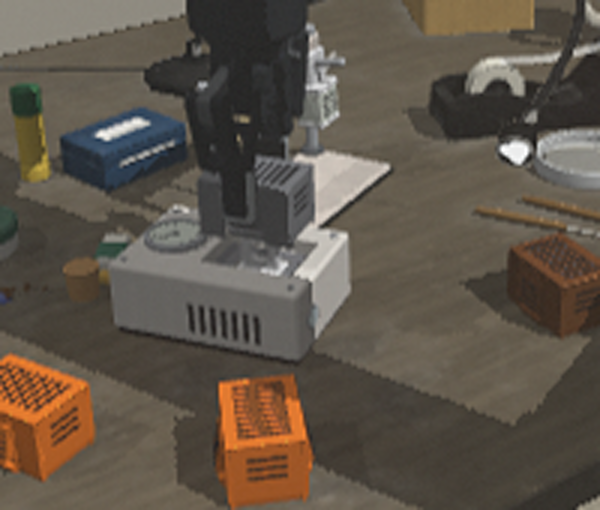

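The hood is off at (258,195) in the crop and the recess is open. I'll carry it to the table at about (0.42, 0.165).

Request:
send_rows([
  {"rotation": [0, 0, 0], "travel": [0, 0, -15], "gripper": 44},
  {"rotation": [0, 0, 0], "travel": [0, 0, -15], "gripper": 44},
  {"rotation": [0, 0, 0], "travel": [12, -11, 0], "gripper": 44},
  {"rotation": [0, 0, 0], "travel": [16, -14, 0], "gripper": 44},
  {"rotation": [0, 0, 0], "travel": [16, -14, 0], "gripper": 44},
  {"rotation": [0, 0, 0], "travel": [16, -14, 0], "gripper": 44},
  {"rotation": [0, 0, 0], "travel": [16, -14, 0], "gripper": 44},
  {"rotation": [0, 0, 0], "travel": [16, -14, 0], "gripper": 44},
  {"rotation": [0, 0, 0], "travel": [16, -14, 0], "gripper": 44},
  {"rotation": [0, 0, 0], "travel": [12, -13, 0], "gripper": 44},
  {"rotation": [0, 0, 0], "travel": [0, 0, 0], "gripper": 44},
])

```text
t: 5.43
tcp_pos: [0.4174, 0.1631, 0.1202]
tool_rot: [-0.286, 0.958, -0.0, -0.001]
force: [0.9, 0.8, -0.1]
finger_gap: 0.538
```

Request:
send_rows([
  {"rotation": [0, 0, 0], "travel": [0, 0, 15], "gripper": 44},
  {"rotation": [0, 0, 0], "travel": [0, 0, 20], "gripper": 44},
  {"rotation": [0, 0, 0], "travel": [0, 0, 20], "gripper": 44},
  {"rotation": [0, 0, 0], "travel": [0, 0, 20], "gripper": 44},
  {"rotation": [0, 0, 0], "travel": [0, 0, 15], "gripper": 44},
  {"rotation": [0, 0, 0], "travel": [0, 0, 6], "gripper": 44},
  {"rotation": [0, 0, 0], "travel": [0, 0, 4], "gripper": 44},
  {"rotation": [0, 0, 0], "travel": [0, 0, 2], "gripper": 44},
  {"rotation": [0, 0, 0], "travel": [0, 0, 0], "gripper": 44},
  {"rotation": [0, 0, 0], "travel": [0, 0, 0], "gripper": 44},
])

```text
t: 6.27
tcp_pos: [0.4192, 0.1655, 0.0189]
tool_rot: [-0.288, 0.958, -0.0, 0.001]
force: [0.6, -0.0, -0.9]
finger_gap: 0.54
```

Run:
```python
from h import *
tool([.42,.165,.016],np.radians(213.5))
```

```text
t 6.27 pos [419.2 165.5  18.9] toolx yaw -146.55 gap 46.1 F [ 0.6 -0.  -0.9]
 travel(tool mm) [-0.5 -0.8  2.9] rot(tool deg) [-0.03  0.06 -0.05]
 travel in goal axes [-0.5 -0.8  2.9]
```

Request:
send_rows([
  {"rotation": [0, 0, 0], "travel": [0, 0, 1.2], "gripper": 44},
  {"rotation": [0, 0, 0], "travel": [0, 0, 1], "gripper": 44},
  {"rotation": [0, 0, 0], "travel": [0, 0, 0.8], "gripper": 44},
  {"rotation": [0, 0, 0], "travel": [0, 0, 0], "gripper": 44},
  {"rotation": [0, 0, 0], "travel": [0, 0, 0], "gripper": 44},
])

```text
t: 6.68
tcp_pos: [0.4191, 0.1653, 0.016]
tool_rot: [-0.288, 0.958, -0.0, 0.001]
force: [-0.4, 0.7, 5.3]
finger_gap: 0.537
```

Request:
send_rows([
  {"rotation": [0, 0, 0], "travel": [0, 0, 0], "gripper": 56},
  {"rotation": [0, 0, 0], "travel": [0, 0, 0], "gripper": 68},
  {"rotation": [0, 0, 0], "travel": [0, 0, 0], "gripper": 72},
  {"rotation": [0, 0, 0], "travel": [0, 0, -8], "gripper": 72},
  {"rotation": [0, 0, 0], "travel": [0, 0, -20], "gripper": 72},
  {"rotation": [0, 0, 0], "travel": [0, 0, -30], "gripper": 72},
  {"rotation": [0, 0, 0], "travel": [0, 0, -30], "gripper": 72},
  {"rotation": [0, 0, 0], "travel": [0, 0, -20], "gripper": 72},
  {"rotation": [0, 0, 0], "travel": [0, 0, 0], "gripper": 72},
])

```text
t: 7.43
tcp_pos: [0.4211, 0.1657, 0.1271]
tool_rot: [-0.288, 0.958, -0.001, 0.004]
force: [-0.1, 0.5, -0.3]
finger_gap: 0.847
```

Request:
send_rows([
  {"rotation": [0, 0, 0], "travel": [-16, 14, 0], "gripper": 60},
  {"rotation": [0, 0, 0], "travel": [-18, 16, 0], "gripper": 40},
  {"rotation": [0, 0, 0], "travel": [-18, 16, 0], "gripper": 30},
  {"rotation": [0, 0, 0], "travel": [-18, 16, 0], "gripper": 30},
  {"rotation": [0, 0, 0], "travel": [-18, 16, 0], "gripper": 30},
  {"rotation": [0, 0, 0], "travel": [-18, 16, 0], "gripper": 30},
  {"rotation": [0, 0, 0], "travel": [-14, 14, 0], "gripper": 30},
  {"rotation": [0, 0, 0], "travel": [0, 0, 0], "gripper": 30},
  {"rotation": [0, 0, 0], "travel": [0, 0, 0], "gripper": 30},
  {"rotation": [0, 0, 0], "travel": [0, 0, 0], "gripper": 30},
])

```text
t: 8.27
tcp_pos: [0.4582, 0.3206, 0.1225]
tool_rot: [-0.288, 0.958, -0.0, -0.001]
force: [-0.4, 0.1, 0.1]
finger_gap: 0.353
```

Run:
```python
from h import *
tool([.4604,.322,.058],np.radians(213.5))
c=manip.calibration("wrist"); b=manip.snapshot("wrist")[:,:,::-1]
import json; json.dump({k:np.array(v).tolist() for k,v in c.items()},open("w3.json","w"))
cv2.imwrite("pics/w3.png",cv2.resize(b[60:340,160:500],None,fx=2,fy=2,interpolation=cv2.INTER_CUBIC))
```

```text
t 8.27 pos [458.2 320.6 122.5] toolx yaw -146.54 gap 30.2 F [-0.4  0.1  0.1]
 travel(tool mm) [-2.8 -0.1 64.5] rot(tool deg) [ 0.01 -0.16 -0.04]
 travel in goal axes [-2.6 -0.  64.5]
```

View pics/w3.png

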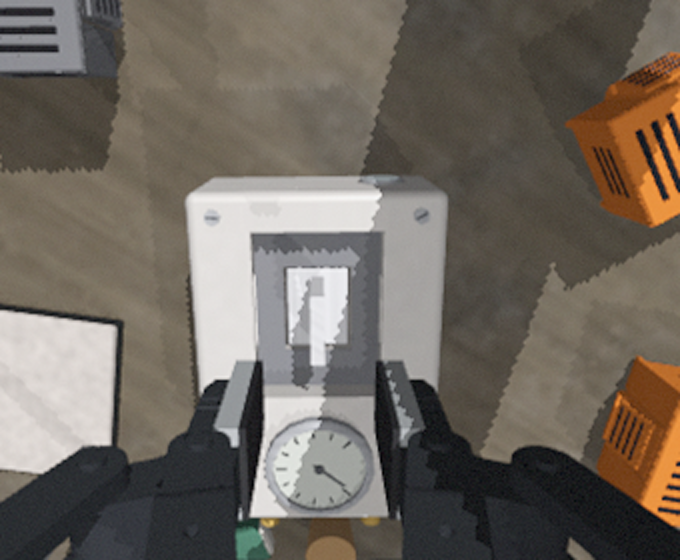

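The tab shows edge-on at (318,330), midway between the pads at (262,…) and (377,…), and the hood stands at top left. I'll go down and grip the eye tab.

Request:
send_rows([
  {"rotation": [0, 0, 0], "travel": [-2.6, 0, 18], "gripper": 30},
  {"rotation": [0, 0, 0], "travel": [0, 0, 20], "gripper": 30},
  {"rotation": [0, 0, 0], "travel": [0, 0, 16], "gripper": 30},
  {"rotation": [0, 0, 0], "travel": [0, 0, 10], "gripper": 26},
  {"rotation": [0, 0, 0], "travel": [0, 0, 0], "gripper": 14},
  {"rotation": [0, 0, 0], "travel": [0, 0, 2], "gripper": 2},
  {"rotation": [0, 0, 0], "travel": [0, 0, 0], "gripper": 0},
  {"rotation": [0, 0, 0], "travel": [0, 0, 0], "gripper": 0},
  {"rotation": [0, 0, 0], "travel": [0, 0, 0], "gripper": 0},
  {"rotation": [0, 0, 0], "travel": [0, 0, 0], "gripper": 0},
], newtons=50)

```text
t: 9.15
tcp_pos: [0.4619, 0.3231, 0.0579]
tool_rot: [-0.288, 0.958, 0.0, 0.001]
force: [-0.1, -0.6, -0.5]
finger_gap: 0.044
```

Request:
send_rows([
  {"rotation": [0, 0, 0], "travel": [0, 0, -3], "gripper": 0},
  {"rotation": [0, 0, 0], "travel": [0, 0, -5], "gripper": 0},
  {"rotation": [0, 0, 0], "travel": [0, 0, -8], "gripper": 0},
  {"rotation": [0, 0, 0], "travel": [0, 0, -10], "gripper": 0},
  {"rotation": [0, 0, 0], "travel": [0, 0, -12], "gripper": 0},
  {"rotation": [0, 0, 0], "travel": [0, 0, -12], "gripper": 0},
  {"rotation": [0, 0, 0], "travel": [0, 0, -12], "gripper": 0},
  {"rotation": [0, 0, 0], "travel": [0, 0, 0], "gripper": 0},
])

```text
t: 9.82
tcp_pos: [0.4633, 0.3238, 0.1225]
tool_rot: [-0.288, 0.958, 0.0, 0.003]
force: [0.2, 0.0, 0.3]
finger_gap: 0.04
```

Run:
```python
from h import *
tool([.495,.195,.12],np.radians(115.9))
y=np.radians(213.5);G=R.from_matrix(np.array([[np.cos(y),np.sin(y),0],[np.sin(y),-np.cos(y),0],[0,0,-1]]))
print(G.inv().apply(np.array([.495,.195,.12])-manip.sense()["tcp_pos"])*1e3)
```

```text
t 9.82 pos [463.3 323.8 122.5] toolx yaw -146.54 gap 3.4 F [0.2 0.  0.3]
 travel(tool mm) [  44.6 -125.     2.4] rot(tool deg) [ 0.25  0.31 97.55]
 travel in goal axes [-129.7  -27.8    2.5]
[  44.71348673 -124.92193016    2.54932585]
```

Request:
send_rows([
  {"rotation": [0, 0, 0], "travel": [4, -15, 0], "gripper": 0},
  {"rotation": [0, 0, 0], "travel": [7, -22, 0], "gripper": 0},
  {"rotation": [0, 0, 0], "travel": [8, -22, 0], "gripper": 0},
  {"rotation": [0, 0, 0], "travel": [8, -22, 0], "gripper": 0},
  {"rotation": [0, 0, 0], "travel": [8, -22, 0], "gripper": 0},
  {"rotation": [0, 0, 0], "travel": [7, -15, 0], "gripper": 0},
  {"rotation": [0, 0, 0], "travel": [3, -7, 0], "gripper": 0},
  {"rotation": [0, 0, 0], "travel": [0, 0, 0], "gripper": 0},
])

```text
t: 10.48
tcp_pos: [0.4932, 0.1925, 0.1194]
tool_rot: [-0.287, 0.958, -0.0, -0.0]
force: [0.3, 0.5, -0.2]
finger_gap: 0.044
```

Request:
send_rows([
  {"rotation": [0, 0, 7], "travel": [0, 0, 0], "gripper": 0},
  {"rotation": [0, 0, 7], "travel": [0, 0, 0], "gripper": 0},
  {"rotation": [0, 0, 7], "travel": [0, 0, 0], "gripper": 0},
  {"rotation": [0, 0, 7], "travel": [0, 0, 0], "gripper": 0},
  {"rotation": [0, 0, 7], "travel": [0, 0, 0], "gripper": 0},
  {"rotation": [0, 0, 7], "travel": [0, 0, 0], "gripper": 0},
  {"rotation": [0, 0, 7], "travel": [0, 0, 0], "gripper": 0},
])

```text
t: 11.07
tcp_pos: [0.4925, 0.1951, 0.1193]
tool_rot: [0.138, 0.99, 0.0, -0.0]
force: [0.3, 0.2, -1.0]
finger_gap: 0.044
```

Request:
send_rows([
  {"rotation": [0, 0, 7], "travel": [0, 0, 0], "gripper": 0},
  {"rotation": [0, 0, 7], "travel": [0, 0, 0], "gripper": 0},
  {"rotation": [0, 0, 7], "travel": [0, 0, 0], "gripper": 0},
  {"rotation": [0, 0, 7], "travel": [0, 0, 0], "gripper": 0},
  {"rotation": [0, 0, 7], "travel": [0, 0, 0], "gripper": 0},
  {"rotation": [0, 0, 7], "travel": [0, 0, 0], "gripper": 0},
  {"rotation": [0, 0, 6.5], "travel": [0, 0, 0], "gripper": 0},
  {"rotation": [0, 0, 0], "travel": [0, 0, 0], "gripper": 0},
  {"rotation": [0, 0, 0], "travel": [0, 0, 0], "gripper": 0},
  {"rotation": [0, 0, 0], "travel": [0, 0, 0], "gripper": 0},
])

```text
t: 11.9
tcp_pos: [0.4927, 0.1945, 0.1193]
tool_rot: [0.529, 0.849, 0.0, -0.0]
force: [-0.8, -0.3, -1.5]
finger_gap: 0.04
```

Run:
```python
from h import *
tool([.495,.195,.048],np.radians(115.9))
b=manip.snapshot("scene")[:,:,::-1]
cv2.imwrite("pics/s3.png",cv2.resize(b[120:300,200:440],None,fx=3,fy=3,interpolation=cv2.INTER_CUBIC))
```

```text
t 11.9 pos [492.7 194.5 119.3] toolx yaw 116.13 gap 3.4 F [-0.8 -0.3 -1.5]
 travel(tool mm) [-0.6  2.3 71.3] rot(tool deg) [ 0.   -0.01  0.23]
 travel in goal axes [-0.6  2.3 71.3]
```

View pics/s3.png

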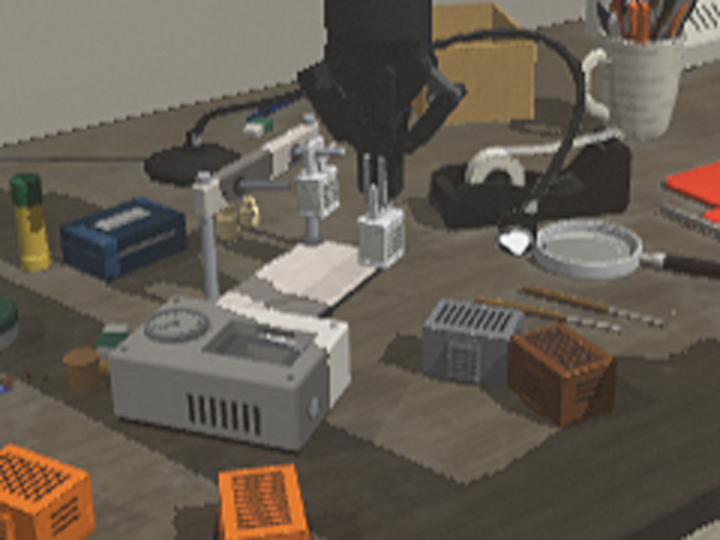

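The cartridge hangs in the gripper at (380,235) in the crop, and the hood stands at (470,340). I'll stand the cartridge on the table.

Request:
send_rows([
  {"rotation": [0, 0, 0], "travel": [0, 0, 12], "gripper": 0},
  {"rotation": [0, 0, 0], "travel": [0, 0, 18], "gripper": 0},
  {"rotation": [0, 0, 0], "travel": [0, 0, 18], "gripper": 0},
  {"rotation": [0, 0, 0], "travel": [0, 0, 12], "gripper": 0},
  {"rotation": [0, 0, 0], "travel": [0, 0, 5], "gripper": 0},
  {"rotation": [0, 0, 0], "travel": [0, 0, 2], "gripper": 0},
  {"rotation": [0, 0, 0], "travel": [0, 0, 1], "gripper": 0},
  {"rotation": [0, 0, 0], "travel": [0, 0, 1], "gripper": 0},
  {"rotation": [0, 0, 0], "travel": [0, 0, 1], "gripper": 0},
  {"rotation": [0, 0, 0], "travel": [0, 0, 0], "gripper": 0},
  {"rotation": [0, 0, 0], "travel": [0, 0, 0], "gripper": 0},
])

```text
t: 12.87
tcp_pos: [0.4932, 0.1939, 0.0498]
tool_rot: [0.53, 0.848, 0.0, 0.0]
force: [-0.6, 0.3, -0.9]
finger_gap: 0.046
```

Request:
send_rows([
  {"rotation": [0, 0, 0], "travel": [0, 0, 0.7], "gripper": 0},
  {"rotation": [0, 0, 0], "travel": [0, 0, 0.7], "gripper": 0},
  {"rotation": [0, 0, 0], "travel": [0, 0, 0.5], "gripper": 0},
  {"rotation": [0, 0, 0], "travel": [0, 0, 0], "gripper": 0},
  {"rotation": [0, 0, 0], "travel": [0, 0, 0], "gripper": 0},
])

```text
t: 13.28
tcp_pos: [0.493, 0.1938, 0.0475]
tool_rot: [0.53, 0.848, 0.0, 0.0]
force: [-0.2, -0.2, 1.2]
finger_gap: 0.043
```

Request:
send_rows([
  {"rotation": [0, 0, 0], "travel": [0, 0, 0], "gripper": 6},
  {"rotation": [0, 0, 0], "travel": [0, 0, 0], "gripper": 14},
  {"rotation": [0, 0, 0], "travel": [0, 0, 0], "gripper": 20},
  {"rotation": [0, 0, 0], "travel": [0, 0, -8], "gripper": 20},
  {"rotation": [0, 0, 0], "travel": [0, 0, -16], "gripper": 20},
  {"rotation": [0, 0, 0], "travel": [0, 0, -20], "gripper": 30},
  {"rotation": [0, 0, 0], "travel": [0, 0, -20], "gripper": 62},
  {"rotation": [0, 0, 0], "travel": [0, 0, 0], "gripper": 62},
])

```text
t: 13.95
tcp_pos: [0.4953, 0.1944, 0.1151]
tool_rot: [0.53, 0.848, 0.002, 0.003]
force: [-0.0, 0.6, 0.4]
finger_gap: 0.625
```

Request:
send_rows([
  {"rotation": [0, 0, -7], "travel": [0, 0, 0], "gripper": 62},
  {"rotation": [0, 0, -7], "travel": [0, 0, 0], "gripper": 62},
  {"rotation": [0, 0, -7], "travel": [0, 0, 0], "gripper": 62},
  {"rotation": [0, 0, -7], "travel": [0, 0, 0], "gripper": 62},
  {"rotation": [0, 0, -7], "travel": [0, 0, 0], "gripper": 62},
  {"rotation": [0, 0, -7], "travel": [0, 0, 0], "gripper": 62},
  {"rotation": [0, 0, -7], "travel": [0, 0, 0], "gripper": 62},
])

```text
t: 14.53
tcp_pos: [0.4926, 0.1938, 0.1112]
tool_rot: [0.128, 0.992, -0.0, -0.0]
force: [1.3, 0.7, -0.1]
finger_gap: 0.726
```

Request:
send_rows([
  {"rotation": [0, 0, -7], "travel": [0, 0, 0], "gripper": 62},
  {"rotation": [0, 0, -7], "travel": [0, 0, 0], "gripper": 62},
  {"rotation": [0, 0, -7], "travel": [0, 0, 0], "gripper": 62},
  {"rotation": [0, 0, -7], "travel": [0, 0, 0], "gripper": 62},
  {"rotation": [0, 0, -7], "travel": [0, 0, 0], "gripper": 62},
  {"rotation": [0, 0, -6], "travel": [0, 0, 0], "gripper": 62},
  {"rotation": [0, 0, 0], "travel": [0, 0, 0], "gripper": 62},
  {"rotation": [0, 0, 0], "travel": [0, 0, 0], "gripper": 62},
  {"rotation": [0, 0, 0], "travel": [0, 0, 0], "gripper": 62},
  {"rotation": [0, 0, 0], "travel": [0, 0, 0], "gripper": 62},
])

```text
t: 15.37
tcp_pos: [0.4928, 0.1938, 0.1113]
tool_rot: [-0.224, 0.975, 0.0, -0.0]
force: [-0.6, -0.8, -0.5]
finger_gap: 0.727
```

Run:
```python
from h import *
tool([.493,.1938,.003],np.radians(206.13))
c=manip.calibration("wrist"); b=manip.snapshot("wrist")[:,:,::-1]
import json; json.dump({k:np.array(v).tolist() for k,v in c.items()},open("w4.json","w"))
cv2.imwrite("pics/w4full.png",b)
cv2.imwrite("pics/w4.png",cv2.resize(b[100:400,0:480],None,fx=1.65,fy=1.65,interpolation=cv2.INTER_CUBIC))
```

```text
t 15.37 pos [492.8 193.8 111.3] toolx yaw -154.14 gap 62.1 F [-0.6 -0.8 -0.5]
 travel(tool mm) [-2.000e-01 -1.000e-01  1.083e+02] rot(tool deg) [ 0.   -0.01 -0.27]
 travel in goal axes [-1.000e-01 -1.000e-01  1.083e+02]
```

View pics/w4.png

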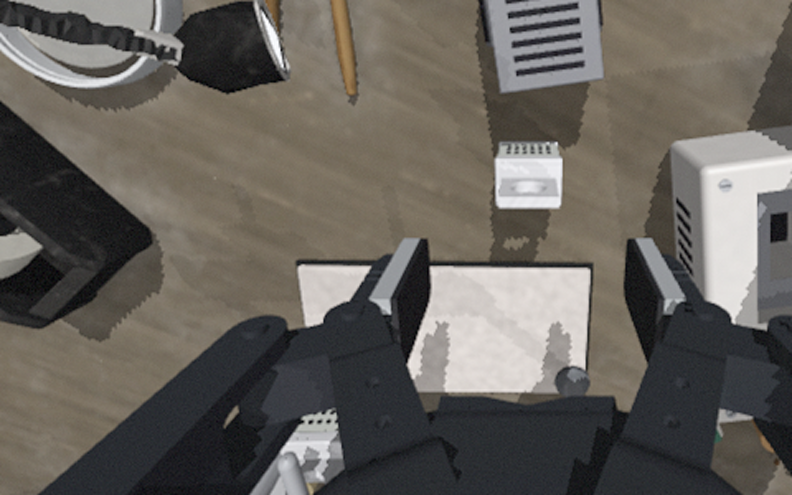

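The cartridge stands at (528,175), centred between the pads (midpoint about 527). The rack base's front corners are at (297,262) and (592,262). I'll refine the rack pose from these.

Run:
```python
from h import *
import json; c=json.load(open("w4.json"))
f=lambda u,v,z: ray("wrist",(u+.5)/1.65-.5,100+(v+.5)/1.65-.5,z,c)[:2]
b,a=f(297,263,.007),f(592,264,.007); e=a-b; ry=np.arctan2(e[1],e[0])-np.pi/2
X=np.array([np.cos(ry),np.sin(ry)]);Y=np.array([-X[1],X[0]]); O=(a+b)/2+.0455*X
print("rack",np.linalg.norm(e),np.degrees(ry),O,"free_peg",O+.042*Y+.002*X)
print("tab mid",f(527,187,.062),"body top front/back mid",(f(528,158,.036)+f(528,208,.036))/2)
```

```text
rack 0.16800752147108006 25.55752559080976 [0.60596643 0.19659451] free_peg [0.58965122 0.23534776]
tab mid [0.48578818 0.19071906] body top front/back mid [0.49207466 0.19433666]
```

Request:
send_rows([
  {"rotation": [0, 0, 0], "travel": [0, 0, 15], "gripper": 62},
  {"rotation": [0, 0, 0], "travel": [0, 0, 25], "gripper": 62},
  {"rotation": [0, 0, 0], "travel": [0, 0, 25], "gripper": 62},
  {"rotation": [0, 0, 0], "travel": [0, 0, 25], "gripper": 55},
  {"rotation": [0, 0, 0], "travel": [0, 0, 12], "gripper": 50},
  {"rotation": [0, 0, 0], "travel": [0, 0, 5], "gripper": 44},
  {"rotation": [0, 0, 0], "travel": [0, 0, 0], "gripper": 35},
  {"rotation": [0, 0, 0], "travel": [0, 0, 0], "gripper": 28},
  {"rotation": [0, 0, 0], "travel": [0, 0, 0], "gripper": 28},
  {"rotation": [0, 0, 0], "travel": [0, 0, 0], "gripper": 28},
  {"rotation": [0, 0, 0], "travel": [0, 0, 0], "gripper": 28},
], newtons=40)

```text
t: 16.33
tcp_pos: [0.4936, 0.194, 0.0054]
tool_rot: [-0.224, 0.974, -0.0, 0.001]
force: [-0.1, -0.1, -0.6]
finger_gap: 0.369
```

Request:
send_rows([
  {"rotation": [0, 0, 0], "travel": [0, 0, -5], "gripper": 28},
  {"rotation": [0, 0, 0], "travel": [0, 0, -15], "gripper": 28},
  {"rotation": [0, 0, 0], "travel": [0, 0, -20], "gripper": 28},
  {"rotation": [0, 0, 0], "travel": [0, 0, -18], "gripper": 28},
  {"rotation": [0, 0, 0], "travel": [0, 0, -7], "gripper": 28},
  {"rotation": [0, 0, 0], "travel": [-10, -1.5, 0], "gripper": 28},
  {"rotation": [0, 0, 0], "travel": [-14, -2, 0], "gripper": 28},
  {"rotation": [0, 0, 0], "travel": [-14, -2, 0], "gripper": 28},
  {"rotation": [0, 0, 0], "travel": [-12, -1.5, 0], "gripper": 28},
  {"rotation": [0, 0, 0], "travel": [-6, -0.5, 0], "gripper": 28},
  {"rotation": [0, 0, 0], "travel": [0, 0, 0], "gripper": 28},
  {"rotation": [0, 0, 0], "travel": [0, 0, 0], "gripper": 28},
])

```text
t: 17.33
tcp_pos: [0.5458, 0.2115, 0.0692]
tool_rot: [-0.225, 0.974, 0.0, -0.001]
force: [0.1, -0.1, 0.2]
finger_gap: 0.368
```

Run:
```python
from h import *
tool([.5475,.2116,.0704],np.radians(205.9))
import json
for n in ["wrist","scene","top"]:
    c=manip.calibration(n); json.dump({k:np.array(v).tolist() for k,v in c.items()},open(f"c5{n}.json","w"))
    cv2.imwrite(f"pics/p5{n}.png",manip.snapshot(n)[:,:,::-1])
w=cv2.imread("pics/p5wrist.png")[160:400,240:400]; s=cv2.imread("pics/p5scene.png")[150:240,250:340]
cv2.imwrite("pics/p5.png",np.hstack([cv2.resize(w,(400,600),interpolation=cv2.INTER_CUBIC),np.vstack([cv2.resize(s,(400,400),interpolation=cv2.INTER_CUBIC),np.zeros((200,400,3),np.uint8)])]))
```

```text
t 17.33 pos [545.8 211.5  69.2] toolx yaw -154.05 gap 31.4 F [ 0.1 -0.1  0.2]
 travel(tool mm) [-1.6 -0.6 -1.2] rot(tool deg) [ 0.02 -0.07  0.05]
 travel in goal axes [-1.6 -0.6 -1.2]
```

View pics/p5.png

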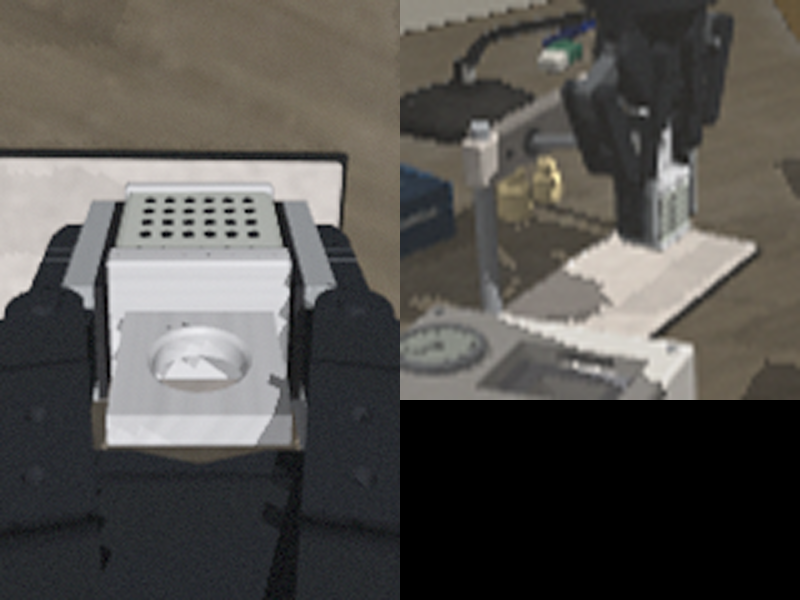

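The wrist half shows the eye hole at (198,355), centred in the jaws. In the scene half the peg is at (545,142), with its tip hidden by the finger. After correcting each camera's bias against the known hood grip, both estimates put the peg 1.4 mm further along tool y. I'll insert with force checks.

Request:
send_rows([
  {"rotation": [0, 0, 0], "travel": [-4, 1.4, -1], "gripper": 28},
  {"rotation": [0, 0, 0], "travel": [-6, 0, 0], "gripper": 28},
  {"rotation": [0, 0, 0], "travel": [-5, 0, 0], "gripper": 28},
  {"rotation": [0, 0, 0], "travel": [-4, 0, 0], "gripper": 28},
  {"rotation": [0, 0, 0], "travel": [-2, 0, 0], "gripper": 28},
  {"rotation": [0, 0, 0], "travel": [-2, 0, 0], "gripper": 28},
  {"rotation": [0, 0, 0], "travel": [-2, 0, 0], "gripper": 28},
  {"rotation": [0, 0, 0], "travel": [0, 0, 0], "gripper": 28},
])

```text
t: 18.15
tcp_pos: [0.5688, 0.2239, 0.0703]
tool_rot: [-0.224, 0.974, -0.0, 0.0]
force: [0.1, -0.2, -0.7]
finger_gap: 0.368
```

Request:
send_rows([
  {"rotation": [0, 0, 0], "travel": [-2, 0, 0.2], "gripper": 28},
  {"rotation": [0, 0, 0], "travel": [-2, 0, 0.3], "gripper": 28},
  {"rotation": [0, 0, 0], "travel": [-2, 0, 0.3], "gripper": 28},
  {"rotation": [0, 0, 0], "travel": [0, 0, 0], "gripper": 28},
  {"rotation": [0, 0, 0], "travel": [0, 0, 0], "gripper": 28},
])

```text
t: 18.57
tcp_pos: [0.5739, 0.2264, 0.0696]
tool_rot: [-0.224, 0.974, -0.0, 0.0]
force: [0.3, -0.0, -0.9]
finger_gap: 0.365
```

Run:
```python
from h import *
P=np.array([.901,.434]);p=manip.sense()["tcp_pos"];print(p[:2]@P,p[:2]@[-.434,.901])
tool([.5898,.2360,.0650],np.radians(205.9))
b=manip.snapshot("wrist")[:,:,::-1];cv2.imwrite("pics/p6.png",b)
h=cv2.cvtColor(b,cv2.COLOR_BGR2GRAY)[282:332:2,285:360:3]   # hole region
for r in h: print(" ".join(f"{v:3d}" for v in r))
```

```text
0.6153560183016042 -0.04505038726020227
t 18.57 pos [573.9 226.4  69.6] toolx yaw -154.05 gap 31.1 F [ 0.3 -0.  -0.9]
 travel(tool mm) [-18.5   1.6   4.6] rot(tool deg) [-0.    0.    0.05]
 travel in goal axes [-18.5   1.7   4.6]
202 200 202 202 200 200 201 201 201 200 200 201 200 201 201 201 201 201 200 199 201 201 124 132  30
201 201 184 182 182 182 184 179 181 183 184 183 183 185 183 181 184 183 182 183 184 184 199 129  29
201 199 165 163 164 164 160 158 162 165 165 163 165 166 165 162 163 165 162 166 164 164 203 123  27
207 194 165 163 164 165 163 160 165 168 158 164 165 167 167 161 165 166 165 166 167 162 196 121  24
209 201 166 164 167 164 159 160 155 166 138 171 185 173 138 162 166 166 162 165 165 163 187 118  32
211 198 164 160 163 166 163 158 188 207 220 225 222 212 200 175 162 166 162 167 166 164 202 165  24
211 158 164 162 162 165 163 182 199 202 197 176 194 201 195 194 187 165 163 166 167 163 193 157  21
210 163 164 162 162 164 177 178 185 173 115 104 125 190 189 181 185 178 159 166 166 165 184 116  32
211 163 164 163 164 167 177 163 186 114 144 152 147 133 189 182 169 17
[... 929 characters left out ...]

165 165 162 161 162 161 159 160 167 165 161 167 168 168 166 161 161 164 164 164 165 153  88  85  27
164 164 160 163 162 163 159 161 164 164 164 162 166 164 166 161 160 164 164 160 166 125  87  88  93
164 162 162 162 164 159 155 160 163 162 162 164 166 166 164 160 162 164 164 161 165  84  88  86 108
161 160 162 160 161 160 154 160 165 163 159 161 166 165 165 160 161 163 164 163 166  90  89  86 110
189 187 188 185 188 185 181 186 191 188 188 190 191 192 190 184 188 188 189 188 185 122 122 120 106
197 197 203 195 195 190 192 199 200 195 197 198 200 200 195 193 198 199 196 198 164 133 130 132 103
201 195 205 207 194 190 196 200 196 196 199 200 200 198 195 195 198 197 195 202 132 133 133 131 111
```

The wrist pixels show the peg (columns 8–13) coming through the hole (columns 5–18), centred and with no contact force. I'll push on along the peg's slope, then lower the eye onto it.

Request:
send_rows([
  {"rotation": [0, 0, 0], "travel": [-3, 0, 0.5], "gripper": 28},
  {"rotation": [0, 0, 0], "travel": [-4, 0, 0.7], "gripper": 28},
  {"rotation": [0, 0, 0], "travel": [-4, 0, 0.7], "gripper": 28},
  {"rotation": [0, 0, 0], "travel": [-4, 0, 0.7], "gripper": 28},
  {"rotation": [0, 0, 0], "travel": [-3, 0, 0.5], "gripper": 28},
  {"rotation": [0, 0, 0], "travel": [0, 0, 0], "gripper": 28},
  {"rotation": [0, 0, 0], "travel": [0, 0, 1.5], "gripper": 28},
  {"rotation": [0, 0, 0], "travel": [0, 0, 1], "gripper": 28},
  {"rotation": [0, 0, 0], "travel": [0, 0, 0], "gripper": 28},
  {"rotation": [0, 0, 0], "travel": [0, 0, 0], "gripper": 28},
])

```text
t: 19.45
tcp_pos: [0.5897, 0.2342, 0.0638]
tool_rot: [-0.224, 0.974, 0.0, -0.0]
force: [-1.3, 1.4, -1.2]
finger_gap: 0.367
```

Request:
send_rows([
  {"rotation": [0, 0, 0], "travel": [0, 0, 0.7], "gripper": 28},
  {"rotation": [0, 0, 0], "travel": [0, 0, 0.7], "gripper": 28},
  {"rotation": [0, 0, 0], "travel": [0, 0, 0.4], "gripper": 28},
  {"rotation": [0, 0, 0], "travel": [0, 0, 0], "gripper": 28},
  {"rotation": [0, 0, 0], "travel": [0, 0, 0], "gripper": 28},
])

```text
t: 19.87
tcp_pos: [0.5899, 0.2343, 0.0622]
tool_rot: [-0.224, 0.974, 0.0, -0.0]
force: [0.6, 0.0, -0.5]
finger_gap: 0.365
```

Request:
send_rows([
  {"rotation": [0, 0, 0], "travel": [0, 0, 0.3], "gripper": 28},
  {"rotation": [0, 0, 0], "travel": [0, 0, 0], "gripper": 34},
  {"rotation": [0, 0, 0], "travel": [0, 0, 0], "gripper": 38},
  {"rotation": [0, 0, 0], "travel": [0, 0, 0], "gripper": 44},
  {"rotation": [0, 0, 0], "travel": [0, 0, 0], "gripper": 48},
  {"rotation": [0, 0, 0], "travel": [0, 0, 0], "gripper": 48},
  {"rotation": [0, 0, 0], "travel": [0, 0, -6], "gripper": 48},
  {"rotation": [0, 0, 0], "travel": [0, 0, -12], "gripper": 48},
  {"rotation": [0, 0, 0], "travel": [0, 0, -20], "gripper": 48},
  {"rotation": [0, 0, 0], "travel": [0, 0, -25], "gripper": 48},
  {"rotation": [0, 0, 0], "travel": [0, 0, -25], "gripper": 48},
  {"rotation": [0, 0, 0], "travel": [0, 0, 0], "gripper": 48},
])

```text
t: 20.87
tcp_pos: [0.5938, 0.2352, 0.1566]
tool_rot: [-0.225, 0.974, -0.0, 0.006]
force: [0.5, 0.4, 0.8]
finger_gap: 0.562
```

Run:
```python
from h import *
tool([.4191,.1653,.016],np.radians(213.45))
y=np.radians(205.95);G=R.from_matrix(np.array([[np.cos(y),np.sin(y),0],[np.sin(y),-np.cos(y),0],[0,0,-1]]))
print(G.inv().apply(np.array([.4191,.1653,.12])-manip.sense()["tcp_pos"])*1e3)
cv2.imwrite("pics/s7.png",manip.snapshot("scene")[:,:,::-1])
```

```text
t 20.87 pos [593.8 235.2 156.6] toolx yaw -154.04 gap 48.0 F [0.5 0.4 0.8]
 travel(tool mm) [189.3  14.  138.4] rot(tool deg) [-0.21  0.65 -7.49]
 travel in goal axes [184.3  38.  140.6]
[187.69730212  13.57371517  36.58980854]
```

Request:
send_rows([
  {"rotation": [0, 0, 0], "travel": [12, 1, 0], "gripper": 48},
  {"rotation": [0, 0, 0], "travel": [25, 2, 0], "gripper": 48},
  {"rotation": [0, 0, 0], "travel": [30, 2, 0], "gripper": 60},
  {"rotation": [0, 0, 0], "travel": [30, 2, 0], "gripper": 75},
  {"rotation": [0, 0, 0], "travel": [30, 2, 0], "gripper": 75},
  {"rotation": [0, 0, 0], "travel": [30, 2, 0], "gripper": 75},
  {"rotation": [0, 0, -3.7], "travel": [20, 1.5, 10], "gripper": 75},
  {"rotation": [0, 0, -3.7], "travel": [11, 1, 20], "gripper": 75},
  {"rotation": [0, 0, 0], "travel": [0, 0, 26], "gripper": 75},
  {"rotation": [0, 0, 0], "travel": [0, 0, 10], "gripper": 75},
  {"rotation": [0, 0, 0], "travel": [0, 0, 0], "gripper": 75},
  {"rotation": [0, 0, 0], "travel": [0, 0, 0], "gripper": 75},
])

```text
t: 21.92
tcp_pos: [0.4148, 0.1634, 0.0835]
tool_rot: [-0.287, 0.958, 0.0, -0.001]
force: [-0.2, -0.0, 0.1]
finger_gap: 0.875
```

Run:
```python
from h import *
tool([.4191,.1653,.016],np.radians(213.45))
w=manip.snapshot("wrist")[:,:,::-1]; s=manip.snapshot("scene")[:,:,::-1]
a=cv2.resize(w[60:340,160:500],(400,330),interpolation=cv2.INTER_CUBIC); b=cv2.resize(s[140:240,230:350],(400,333),interpolation=cv2.INTER_CUBIC)[:330]
cv2.imwrite("pics/f7.png",np.hstack([a,b]))
```

```text
t 21.92 pos [414.8 163.4  83.5] toolx yaw -146.66 gap 74.7 F [-0.2 -0.   0.1]
 travel(tool mm) [-4.8 -0.9 67.4] rot(tool deg) [ 0.05 -0.11 -0.11]
 travel in goal axes [-4.7 -0.8 67.5]
```

View pics/f7.png

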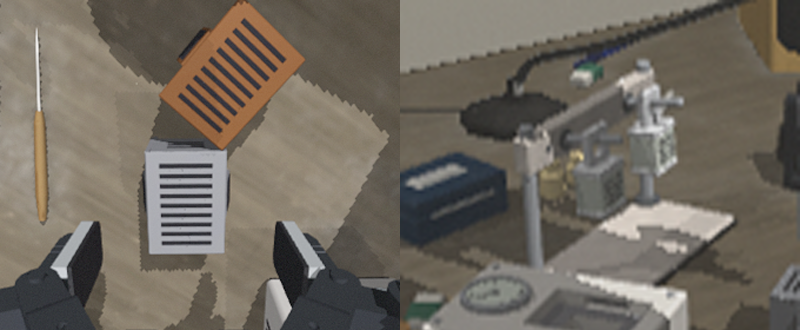

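The scene half shows the spent cartridge hanging on the free peg at (603,180), with the spare still on its own peg at (655,140). The wrist half shows the hood at (187,200), centred between the pads. Next I'll regrip the hood.

Request:
send_rows([
  {"rotation": [0, 0, 0], "travel": [-4.7, -0.8, 10], "gripper": 75},
  {"rotation": [0, 0, 0], "travel": [0, 0, 20], "gripper": 75},
  {"rotation": [0, 0, 0], "travel": [0, 0, 20], "gripper": 75},
  {"rotation": [0, 0, 0], "travel": [0, 0, 12], "gripper": 70},
  {"rotation": [0, 0, 0], "travel": [0, 0, 4], "gripper": 64},
  {"rotation": [0, 0, 0], "travel": [0, 0, 0.8], "gripper": 62},
  {"rotation": [0, 0, 0], "travel": [0, 0, 0], "gripper": 50},
  {"rotation": [0, 0, 0], "travel": [0, 0, 0], "gripper": 44},
  {"rotation": [0, 0, 0], "travel": [0, 0, 0], "gripper": 44},
  {"rotation": [0, 0, 0], "travel": [0, 0, 0], "gripper": 44},
  {"rotation": [0, 0, 0], "travel": [0, 0, 0], "gripper": 44},
], newtons=30)

```text
t: 22.93
tcp_pos: [0.4204, 0.1656, 0.0179]
tool_rot: [-0.287, 0.958, -0.0, 0.001]
force: [-0.1, 1.3, 6.4]
finger_gap: 0.538
```

Request:
send_rows([
  {"rotation": [0, 0, 0], "travel": [0, 0, -5], "gripper": 44},
  {"rotation": [0, 0, 0], "travel": [0, 0, -15], "gripper": 44},
  {"rotation": [0, 0, 0], "travel": [0, 0, -20], "gripper": 44},
  {"rotation": [0, 0, 0], "travel": [0, 0, -20], "gripper": 44},
  {"rotation": [0, 0, 0], "travel": [0, 0, -20], "gripper": 44},
  {"rotation": [0, 0, 0], "travel": [0, 0, -5], "gripper": 44},
  {"rotation": [0, 0, 0], "travel": [0, 0, 0], "gripper": 44},
  {"rotation": [0, 0, 0], "travel": [0, 0, 0], "gripper": 44},
])

```text
t: 23.6
tcp_pos: [0.4195, 0.1654, 0.102]
tool_rot: [-0.287, 0.958, -0.0, 0.0]
force: [-0.4, -0.8, -1.0]
finger_gap: 0.538
```

Run:
```python
from h import *
tool([.4604,.3220,.062],np.radians(213.45))
```

```text
t 23.6 pos [419.5 165.4 102. ] toolx yaw -146.65 gap 46.0 F [-0.4 -0.8 -1. ]
 travel(tool mm) [-120.3  108.3   40. ] rot(tool deg) [-0.   0.  -0.1]
 travel in goal axes [-120.5  108.1   40. ]
```

Request:
send_rows([
  {"rotation": [0, 0, 0], "travel": [-10, 9, 0], "gripper": 44},
  {"rotation": [0, 0, 0], "travel": [-18, 16, 0], "gripper": 44},
  {"rotation": [0, 0, 0], "travel": [-18, 16, 0], "gripper": 44},
  {"rotation": [0, 0, 0], "travel": [-18, 16, 0], "gripper": 44},
  {"rotation": [0, 0, 0], "travel": [-18, 16, 0], "gripper": 44},
  {"rotation": [0, 0, 0], "travel": [-18, 16, 0], "gripper": 44},
  {"rotation": [0, 0, 0], "travel": [-14, 13, 0], "gripper": 44},
  {"rotation": [0, 0, 0], "travel": [-7, 6.3, 0], "gripper": 44},
  {"rotation": [0, 0, 0], "travel": [0, 0, 0], "gripper": 44},
  {"rotation": [0, 0, 0], "travel": [0, 0, 0], "gripper": 44},
  {"rotation": [0, 0, 0], "travel": [0, 0, 0], "gripper": 44},
])

```text
t: 24.52
tcp_pos: [0.4601, 0.3211, 0.1012]
tool_rot: [-0.287, 0.958, -0.0, -0.002]
force: [0.2, -0.4, -1.3]
finger_gap: 0.539
```

Run:
```python
from h import *
tool([.4608,.3224,.063],np.radians(213.45))
```

```text
t 24.52 pos [460.1 321.1 101.2] toolx yaw -146.68 gap 46.0 F [ 0.2 -0.4 -1.3]
 travel(tool mm) [-1.5  0.7 38.2] rot(tool deg) [ 0.01 -0.18 -0.13]
 travel in goal axes [-1.3  0.7 38.2]
```

Correct and lower; the skirt enters the recess at TCP z ≈ 74.

Request:
send_rows([
  {"rotation": [0, 0, 0], "travel": [-1.3, 0.7, 8], "gripper": 44},
  {"rotation": [0, 0, 0], "travel": [0, 0, 8], "gripper": 44},
  {"rotation": [0, 0, 0], "travel": [0, 0, 5], "gripper": 44},
  {"rotation": [0, 0, 0], "travel": [0, 0, 3], "gripper": 44},
  {"rotation": [0, 0, 0], "travel": [0, 0, 2], "gripper": 44},
  {"rotation": [0, 0, 0], "travel": [0, 0, 2], "gripper": 44},
  {"rotation": [0, 0, 0], "travel": [0, 0, 0], "gripper": 44},
  {"rotation": [0, 0, 0], "travel": [0, 0, 0], "gripper": 44},
])

```text
t: 25.18
tcp_pos: [0.462, 0.3237, 0.0741]
tool_rot: [-0.287, 0.958, -0.0, 0.0]
force: [0.7, 0.7, -1.5]
finger_gap: 0.535
```

Request:
send_rows([
  {"rotation": [0, 0, 0], "travel": [0.7, 0, 0], "gripper": 44},
  {"rotation": [0, 0, 0], "travel": [0, 0, 1.5], "gripper": 44},
  {"rotation": [0, 0, 0], "travel": [0, 0, 1.5], "gripper": 44},
  {"rotation": [0, 0, 0], "travel": [0, 0, 1.5], "gripper": 44},
  {"rotation": [0, 0, 0], "travel": [0, 0, 0], "gripper": 44},
  {"rotation": [0, 0, 0], "travel": [0, 0, 0], "gripper": 44},
])

```text
t: 25.68
tcp_pos: [0.4612, 0.3233, 0.0695]
tool_rot: [-0.287, 0.958, -0.0, -0.0]
force: [-0.1, 0.4, -1.2]
finger_gap: 0.536
```

Inside the recess without contact (underside about 5 mm below the rim). Continuing down.

Request:
send_rows([
  {"rotation": [0, 0, 0], "travel": [0, 0, 1.5], "gripper": 44},
  {"rotation": [0, 0, 0], "travel": [0, 0, 1.5], "gripper": 44},
  {"rotation": [0, 0, 0], "travel": [0, 0, 1.5], "gripper": 44},
  {"rotation": [0, 0, 0], "travel": [0, 0, 1], "gripper": 44},
  {"rotation": [0, 0, 0], "travel": [0, 0, 0], "gripper": 44},
  {"rotation": [0, 0, 0], "travel": [0, 0, 0], "gripper": 44},
])

```text
t: 26.18
tcp_pos: [0.4614, 0.3233, 0.0641]
tool_rot: [-0.287, 0.958, 0.0, 0.0]
force: [-1.0, -0.0, -0.8]
finger_gap: 0.534
```

Request:
send_rows([
  {"rotation": [0, 0, 0], "travel": [0, 0, 0.8], "gripper": 44},
  {"rotation": [0, 0, 0], "travel": [0, 0, 0.8], "gripper": 44},
  {"rotation": [0, 0, 0], "travel": [0, 0, 0.6], "gripper": 44},
  {"rotation": [0, 0, 0], "travel": [0, 0, 0], "gripper": 44},
  {"rotation": [0, 0, 0], "travel": [0, 0, 0], "gripper": 44},
])

```text
t: 26.6
tcp_pos: [0.4614, 0.3234, 0.0639]
tool_rot: [-0.287, 0.958, -0.0, 0.0]
force: [-2.9, -0.7, 12.3]
finger_gap: 0.536
```

Contact at 63.9 mm, right where the hood should be home (46 + 17.9). I'll release, then check with a light press on top using closed fingers.

Request:
send_rows([
  {"rotation": [0, 0, 0], "travel": [0, 0, 0], "gripper": 52},
  {"rotation": [0, 0, 0], "travel": [0, 0, 0], "gripper": 62},
  {"rotation": [0, 0, 0], "travel": [0, 0, 0], "gripper": 74},
  {"rotation": [0, 0, 0], "travel": [0, 0, -2], "gripper": 76},
  {"rotation": [0, 0, 0], "travel": [0, 0, -10], "gripper": 76},
  {"rotation": [0, 0, 0], "travel": [0, 0, -20], "gripper": 76},
  {"rotation": [0, 0, 0], "travel": [0, 0, -20], "gripper": 40},
  {"rotation": [0, 0, 0], "travel": [0, 0, 0], "gripper": 0},
  {"rotation": [0, 0, 0], "travel": [0, 0, 0], "gripper": 0},
  {"rotation": [0, 0, 0], "travel": [0, 0, 0], "gripper": 0},
  {"rotation": [0, 0, 0], "travel": [0, 0, 0], "gripper": 0},
  {"rotation": [0, 0, 0], "travel": [0, 0, 0], "gripper": 0},
])

```text
t: 27.6
tcp_pos: [0.4606, 0.323, 0.113]
tool_rot: [-0.287, 0.958, -0.0, -0.001]
force: [-0.5, 1.1, -1.5]
finger_gap: 0.035
```

Run:
```python
from h import *
tool([.4604,.3220,.090],np.radians(213.45))
```

```text
t 27.6 pos [460.6 323.  113. ] toolx yaw -146.65 gap 3.0 F [-0.5  1.1 -1.5]
 travel(tool mm) [ 0.7 -0.7 23. ] rot(tool deg) [ 0.02 -0.12 -0.1 ]
 travel in goal axes [ 0.8 -0.7 23. ]
```

Request:
send_rows([
  {"rotation": [0, 0, 0], "travel": [0, 0, 10], "gripper": 0},
  {"rotation": [0, 0, 0], "travel": [0, 0, 8], "gripper": 0},
  {"rotation": [0, 0, 0], "travel": [0, 0, 3], "gripper": 0},
  {"rotation": [0, 0, 0], "travel": [0, 0, 1], "gripper": 0},
  {"rotation": [0, 0, 0], "travel": [0, 0, 0], "gripper": 0},
  {"rotation": [0, 0, 0], "travel": [0, 0, 0], "gripper": 0},
])

```text
t: 28.1
tcp_pos: [0.4614, 0.3233, 0.0917]
tool_rot: [-0.287, 0.958, -0.0, -0.0]
force: [-0.1, 0.7, 0.5]
finger_gap: 0.003
```

Request:
send_rows([
  {"rotation": [0, 0, 0], "travel": [0, 0, 0.8], "gripper": 0},
  {"rotation": [0, 0, 0], "travel": [0, 0, 0.8], "gripper": 0},
  {"rotation": [0, 0, 0], "travel": [0, 0, 0.6], "gripper": 0},
  {"rotation": [0, 0, 0], "travel": [0, 0, 0.3], "gripper": 0},
  {"rotation": [0, 0, 0], "travel": [0, 0, 0], "gripper": 0},
  {"rotation": [0, 0, 0], "travel": [0, 0, 0], "gripper": 0},
])

```text
t: 28.6
tcp_pos: [0.4614, 0.3234, 0.0895]
tool_rot: [-0.287, 0.958, 0.0, 0.0]
force: [-0.2, 0.0, 0.8]
finger_gap: -0.001
```

Request:
send_rows([
  {"rotation": [0, 0, 0], "travel": [0, 0, 0.7], "gripper": 0},
  {"rotation": [0, 0, 0], "travel": [0, 0, 0.7], "gripper": 0},
  {"rotation": [0, 0, 0], "travel": [0, 0, 0.5], "gripper": 0},
  {"rotation": [0, 0, 0], "travel": [0, 0, 0], "gripper": 0},
  {"rotation": [0, 0, 0], "travel": [0, 0, 0], "gripper": 0},
])

```text
t: 29.02
tcp_pos: [0.4615, 0.3234, 0.089]
tool_rot: [-0.287, 0.958, -0.0, 0.0]
force: [-1.4, -1.0, 9.4]
finger_gap: -0.001
```

The hood top stops at 89.0 mm under 9 N, so it is fully home. I'll back off to the first look pose and compare numerically with the initial picture to check the tabs, and check the bystanders in the top view.

Request:
send_rows([
  {"rotation": [0, 0, 0], "travel": [0, 0, -5], "gripper": 0},
  {"rotation": [0, 0, 0], "travel": [0, 0, -20], "gripper": 40},
  {"rotation": [0, 0, 0], "travel": [0, 0, -25], "gripper": 85},
  {"rotation": [0, 0, 0], "travel": [0, 0, -11], "gripper": 85},
  {"rotation": [0, 0, 0], "travel": [0, 0, 0], "gripper": 85},
  {"rotation": [0, 0, 0], "travel": [0, 0, 0], "gripper": 85},
  {"rotation": [0, 0, 0], "travel": [0, 0, 0], "gripper": 85},
  {"rotation": [0, 0, 0], "travel": [0, 0, 0], "gripper": 85},
])

```text
t: 29.68
tcp_pos: [0.4604, 0.3229, 0.1472]
tool_rot: [-0.287, 0.958, -0.0, -0.001]
force: [-0.3, -0.4, -0.6]
finger_gap: 0.98
```

Run:
```python
from h import *
tool([.4614,.3226,.1483],np.radians(213.45))
b=manip.snapshot("wrist")[:,:,::-1]; cv2.imwrite("pics/w9.png",b)
new=cv2.cvtColor(b,cv2.COLOR_BGR2GRAY)[60:280,210:430].astype(int)
old=cv2.cvtColor(cv2.resize(cv2.imread("pics/w2.png"),(220,220),interpolation=cv2.INTER_AREA),cv2.COLOR_BGR2GRAY).astype(int)
for r in (137,145,153,160): print("old",old[r,66:82],old[r,136:152],"\nnew",new[r,66:82],new[r,136:152])
print(cv2.phaseCorrelate(old[80:200,50:170].astype(np.float32),new[80:200,50:170].astype(np.float32)))
t=manip.snapshot("top").astype(int); o=cv2.imread("pics/top0.png")[:,:,::-1].astype(int)
d=(abs(t-o).max(2)>60).astype(np.uint8); n,l,s,c=cv2.connectedComponentsWithStats(d)
print([tuple(x) for x in s[1:] if x[4]>12])
```

```text
t 29.68 pos [460.4 322.9 147.2] toolx yaw -146.66 gap 83.7 F [-0.3 -0.4 -0.6]
 travel(tool mm) [-0.6 -0.8 -1.1] rot(tool deg) [ 0.03 -0.16 -0.11]
 travel in goal axes [-0.6 -0.8 -1.1]
old [211 210 209 210 212 194 146 147 123  29  49  90 132 152 151 151] [101 101 102 100  85  66  44  37 111 164 166 161 161 159 160 160] 
new [211 211 209 210 211 211 215 202  98  33  60  86 140 154 151 151] [103 101 101 101  83  61  56  61 128 168 163 160 160 161 160 159]
old [212 213 213 213 215 199 148 146 134  73  32  67 116 150 153 151] [102 102 102 100  89  71  31  56 125 163 164 162 162 163 163 161] 
new [213 213 213 212 214 207 174 145 136  30  35  82 126 155 153 152] [100 100 106 100  90  71  19  78 145 163 163 163 162 164 161 160]
old [209 210 211 211 213 206 178 147 139 100  20  44 102 144 155 151] [ 99 101 103  99  87  69  26  78 142 163 159 159 161 160 160 159] 
new [210 211 211 212 212 214 204 142 136  74  22  62 113 149 152 151] [102 101 103 100  85  69  19  92 157 162 161 161 160 161 161 161]
old [222 216 212 214 215 197 148 144 147 145 112  38  85 132 151 151] [103 101 101  97  78  61  9
[... 798 characters left out ...]
t32(119), np.int32(88), np.int32(3785)), (np.int32(333), np.int32(327), np.int32(3), np.int32(7), np.int32(13)), (np.int32(151), np.int32(329), np.int32(18), np.int32(25), np.int32(188)), (np.int32(344), np.int32(331), np.int32(31), np.int32(69), np.int32(1121)), (np.int32(438), np.int32(374), np.int32(26), np.int32(21), np.int32(282)), (np.int32(143), np.int32(386), np.int32(8), np.int32(10), np.int32(42)), (np.int32(465), np.int32(387), np.int32(7), np.int32(6), np.int32(21)), (np.int32(133), np.int32(391), np.int32(8), np.int32(9), np.int32(52)), (np.int32(378), np.int32(392), np.int32(6), np.int32(8), np.int32(26)), (np.int32(421), np.int32(392), np.int32(19), np.int32(6), np.int32(41))]
```

Run:
```python
from station import manip
import cv2, numpy as np
s=manip.snapshot("scene")[:,:,::-1].astype(int); o=cv2.imread("pics/s7.png").astype(int)
print("rack region change vs. just after hanging:", abs(s-o)[170:205,280:300].max(2).mean().round(1))
print(manip.sense()["force"].round(1)); print(manip.sign_off())
```

```text
rack region change vs. just after hanging: 18.5
[-0.4  1.   0. ]
the job is handed in; nothing more can be done
None
```

The job is done and handed in at about 30 s of the 67 s allowed. I did it in the order asked:
1. Squeezed both tabs, lifted the hood off and stood it on the table.
2. Pulled the cartridge up by its eye tab and stood it on the table.
3. Took it again by its body and hung it by the eye on the free peg.
4. Put the hood back on the dryer.

**Last checks:**
- **Hood:** its top stopped at 89.0 mm under a 9 N press, which is the fully home height. The dark bands where the tabs show look alike on both sides and match the first picture, so both tabs appear snapped out.
- **Cartridges:** the picture taken after hanging showed the spent cartridge on the free peg and the other one still on its own peg. I could not view another picture after that.
- **Rack, final numbers:** the last pixel comparison there gave a mean change of 18.5. The arm and its shadow had moved, but I did not confirm that explains it, so this is not a clean confirmation.
- **Everything else:** the top view showed differences only near the arm, the dryer and the orange boxes beside the dryer. I put the ones at the boxes down to the arm's shadow. No unexpected forces appeared during the moves.

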